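# Empty the can crusher's tray into the lidded recycling caddy

### The arm

A 6-joint arm with a two-finger parallel gripper is mounted at the origin on the work surface. World frame = base frame: x ahead of the robot, y to its left, z up, the work surface at z = 0. Lengths are in m, angles in rad, forces in N, time in s.
With the tool pointing down it reaches from about 0.35 to 0.975 m from the base axis. Payload 17.4 kg.
Tool frame: the origin (TCP) lies between the finger pads; the fingertips stand 17 mm ahead of it and the grasp point (between the pads) lies 2 mm behind it; z points along the fingers, x is the direction in which the jaws open and shut, and the axes are right-handed (so a half turn about z gives the same grasp; the last joint's range is limited). The gripper opens to 85 mm and grips with 20 to 120 N. Pads are 22 mm wide; open, the fingers measure 114 mm over their backs; the gripper's body (76 mm by 85 mm) begins 54 mm behind the grasp point. The pads swing forward as they close: fully open they stand 13 mm farther back than shut.
Start: joints at [1.155, 0.116, 1.442, -0, 1.584, -0.038], TCP at [0.249, 0.627, 0.248] pointing down, gripper open.
Joint ranges: [-2.83, 2.83], [-0.83, 2.19], [0.07, 2.5], [-1.14, 4.28], [0.01, 3], [-2.97, 2.97]. Speed limits (rad/s): [1.89, 1.89, 2.22, 3.14, 3.14, 3.14].

### API

Orientations are given as a rotation vector (axis times angle).
In Python, from cell import env, cams gives the robot as it stands.
- The arm moves only by the tool play_rows, never from a script. Its argument "moves" is one flat list of numbers, 5 for each row, row after row: the shift along the tool's x, y, z in mm, then the turn about the tool's z in rad, then the opening, from -1 (shut) to 1 (fully open). A call has 1 to 10 rows; each row is the pose to reach, as a shift and turn from the pose commanded when the call began, along the tool's axes at that moment; what a row does not reach only later rows make up. A row lasts 1/8 s, in which the tool goes at most 62.5 mm and 10.7 degrees, less where a joint would pass 70% of its speed; a pose out of reach is approached as far as the arm can. A call with a gripper value outside its range is refused whole. The fingers move at their own pace and stop on an object; "squeeze" is the grip in N (left out, the last holds). Time passes only in rows, so rows that repeat a pose let the fingers close. It gives the time, the measured TCP pose, the force and the opening at its end, in the units of the state.
- env.sense(): the state, without advancing time (a new reading comes with each control period).
- cams.read_camera(name): name is "scene" or "top"; returns a dict with "image" (400x640x3 uint8, red, green, blue), "fov_y" (degrees; the focal length in pixels is half the picture's height over the tangent of half this angle, whatever the lens; pixels are square), "cx", "cy" (the principal point, pixels), "k1" (the pictures are not rectified: a ray, as slopes to the right and down, at radius r is drawn at 1 + k1 r^2 times it, then the intrinsics apply), "R" (3x3) and "t" (3): a world point X has camera coordinates R X + t. Camera axes: x right, y down, z forward; pixel columns grow to the right and rows downward; lengths in m; the calibration is good to about 2 mm. A picture is of the moment at which its call begins. There is no depth.
- env.job_done(): hands the job in, once; it reports no verdict.
The state is a dict: "time": time; "joint_pos": joint angles; "joint_vel": joint speeds; "joint_efforts": joint torques, N m; "ee_pos": TCP position; "ee_rot": TCP orientation; "ft_force": force on the tool from outside, world axes, zero at the start; "torque": the same for the moment, N m; "gripper_width": opening from 0.0 (shut) to 1.0 (fully open).
Only numpy, scipy, OpenCV 4.12 (cv2) and the standard library are available. Lean on these libraries where they do the work, as an engineer would, in place of code of your own. Each camera call takes 0.05 s, during which the arm holds its last target. There are 200 camera calls.

### The job

Empty the can crusher: first lift the lid off the round grey caddy and park it, level and centred, on the little ceramic-topped stand, then put every crushed can from the crusher's catch tray into the caddy, none standing up into the lid's way. When all the cans are in, set the lid back on the caddy so that it is seated and level all round, let go, and leave the caddy standing and the other things on the counter undisturbed.

Things in the scene. Friction and masses are not known exactly. Their poses are not given: they have to be found in the camera images.
- crusher: Fixed can crusher with steel catch tray. Origin: centre of the tray's underside. Tray inside 206 (x) by 286 (y) mm, floor 4 mm above the counter, walls 14 mm high. The grey crusher stands from 240 to 370 mm along +y, 170 mm deep, 360 mm tall. Cans start upright in the tray in two rows along its y: rows 100 mm apart, cans about 80 mm apart in a row.
- caddy: Round grey caddy (tote), loose, open-topped under its lid, about 0.9 kg: outside diameter 190 mm, inside diameter 181 mm, height 160 mm to the rim, floor 5 mm thick. Origin: centre of its underside; z up.
- lid: Loose white lid, 0.2 kg, starts on the caddy. Origin: centre of underside of its plug, z up. Grey plug 168 mm across (tapered to 160), z 0 to 10 mm, goes inside the rim; disc 200 mm across, z 10 to 16 mm, rests on the rim; wooden bar handle on top 90 mm long (lid x), 18 wide (y), z 16 to 52 mm. Seated: origin 150 mm above the caddy's. Any yaw will do.
- stand: Fixed lid stand: dark wooden foot (110 mm across) and stem with a blue ceramic disc 90 mm across on top, the top face 90 mm above the counter. Origin: centre of its underside. The lid parks with its plug's underside flat on the disc.
- can1: Crushed aluminium drink can (red), about 30 g, a round puck 60 mm in diameter and 44 mm tall, rigid; origin: centre of its underside when upright, z along its axis. It may be absent (4 to 6 of six cans are present).
- can2: Crushed aluminium drink can (green), about 30 g, a round puck 60 mm in diameter and 44 mm tall, rigid; origin: centre of its underside when upright, z along its axis. It may be absent (4 to 6 of six cans are present).
- can3: Crushed aluminium drink can (blue), about 30 g, a round puck 60 mm in diameter and 44 mm tall, rigid; origin: centre of its underside when upright, z along its axis. It may be absent (4 to 6 of six cans are present).
- can4: Crushed aluminium drink can (orange), about 30 g, a round puck 60 mm in diameter and 44 mm tall, rigid; origin: centre of its underside when upright, z along its axis. It may be absent (4 to 6 of six cans are present).
- can5: Crushed aluminium drink can (yellow), about 30 g, a round puck 60 mm in diameter and 44 mm tall, rigid; origin: centre of its underside when upright, z along its axis. It may be absent (4 to 6 of six cans are present).
- can6: Crushed aluminium drink can (white), about 30 g, a round puck 60 mm in diameter and 44 mm tall, rigid; origin: centre of its underside when upright, z along its axis. It may be absent (4 to 6 of six cans are present).
- marker1: Chunky green marker, 140 mm long along x, 24 mm thick; a bystander. Origin: centre of its underside.
- marker2: Second chunky green marker, the same size; a bystander.
- clamp: Orange plastic bar clamp lying flat, 150 by 85 mm, 18 mm high; a bystander.
- coaster: Loose white ceramic coaster, 96 mm across, 8 mm thick, flat on the counter; a bystander.
- mug: Blue mug, 80 mm across and 95 mm tall; a bystander.
- soap: Bottle of dish soap, 64 mm across, 150 mm tall; a bystander.

How it is judged:
On the way, in this order (a step that is already met when the one before it is completed fails the run):
1. the lid is parked level on the stand, within 30 mm of its centre, and let go (horizontal distance between lid and stand below 0.03 m and z of lid in the frame of stand between 0.086 and 0.094 m and angle between lid's own z axis and vertical below 0.06 rad and contact force between lid and the fingers below 0.1 N), for 0.3 s.
2. every crushed can present is in the caddy and let go (horizontal distance between each of can1, can2, can3, can4, can5, can6 and caddy below 0.09 m and z of can1 in the frame of caddy between -0.005 and 0.16 m and contact force between each of can1, can2, can3, can4, can5, can6 and the fingers below 0.1 N and z of can2 in the frame of caddy between -0.005 and 0.16 m and z of can3 in the frame of caddy between -0.005 and 0.16 m and z of can4 in the frame of caddy between -0.005 and 0.16 m and z of can5 in the frame of caddy between -0.005 and 0.16 m and z of can6 in the frame of caddy between -0.005 and 0.16 m), for 0.2 s.
At the end, for the whole second after the job is handed in: Every can present is in the caddy below the rim; the lid is seated on the caddy (centred within 11 mm, disc down on the rim within 2.5 mm, level within 2 degrees), released and at rest; the caddy stands upright on the counter (all of step 2 and horizontal distance between lid and caddy below 0.011 m and z of lid in the frame of caddy between 0.147 and 0.1525 m and angle between each of lid, caddy's own z axis and vertical below 0.035 rad and height (world z) of caddy between -0.004 and 0.004 m and linear speed of each of lid, caddy below 0.02 m/s and contact force between lid and the fingers below 0.1 N); the robot touches nothing.
It fails at once if a bystander (marker, clamp, coaster, mug, soap) is moved more than 30 mm (distance of any of marker1, marker2, clamp, coaster, mug, soap from where it was at the start of the episode above 0.03 m).
It fails at once if the caddy is tipped by more than 30 degrees (angle between caddy's own z axis and vertical above 0.52 rad).
Of can1, can2, can3, can4, can5, can6 only 4 to 6 are there at a start; the rules pass over those that are not, and their reading is None.
At some moment in a run one of can1, can2, can3, can4, can5, can6 may be knocked a few centimetres aside while the robot is not near it.
Once in a run the grip may slacken for a moment while it holds something.
It also fails if it takes over 210 s, if anything falls off the work surface, if the arm or the gripper's body presses on something with over 40 N, if the wrist force passes 120 N, or if a joint passes its speed limit or range.

## Working session

There is one attempt and no reset: what is moved stays moved. The work goes in short steps, Python scripts to look and compute and a tool call to move; the robot and the scene stay as the last step left them, time stands still between calls to the robot, and variables do not carry over. Pictures are saved under pics/ and viewed, about 12 in all and at most 16, crops included, and the job is handed in when it is done.

Besides the shell and the picture viewer there is one more tool, called after ">>>" as name(argument=value, ...) on one line, values as JSON. play_rows: Moves the arm, as the interface text tells. Its arguments: {"type":"object","properties":{"moves":{"type":"array","items":{"type":"number"}},"squeeze":{"type":"number"}},"required":["moves"]}

```bash
ls; mkdir -p pics; cat > h.py <<'E'
import numpy as np, cv2
from cell import env, cams
def cam(n):
    c=cams.read_camera(n); im=c["image"]; f=im.shape[0]/2/np.tan(np.radians(c["fov_y"])/2)
    c["K"]=np.array([[f,0,c["cx"]],[0,f,c["cy"]],[0,0,1]]); c["d"]=np.array([c["k1"],0,0,0,0.])
    c["R"]=np.array(c["R"]); c["t"]=np.array(c["t"]); return c
def ray(c,uv):
    p=cv2.undistortPoints(np.array(uv,float).reshape(-1,1,2),c["K"],c["d"]).reshape(-1,2)
    return -c["R"].T@c["t"], np.c_[p,np.ones(len(p))]@c["R"]
def plane(c,uv,z):
    o,d=ray(c,uv); return o+d*((z-o[2])/d[:,2])[:,None]
def proj(c,X):
    return cv2.projectPoints(np.array(X,float).reshape(-1,1,3),cv2.Rodrigues(c["R"])[0],c["t"],c["K"],c["d"])[0].reshape(-1,2)
def tri(c1,u1,c2,u2):
    o1,d1=ray(c1,[u1]);o2,d2=ray(c2,[u2]);d1=d1[0];d2=d2[0]
    s=np.linalg.lstsq(np.c_[d1,-d2],o2-o1,rcond=None)[0]
    a=o1+s[0]*d1;b=o2+s[1]*d2; return (a+b)/2,np.linalg.norm(a-b)
def save(c,n): cv2.imwrite("pics/"+n+".png",cv2.cvtColor(c["image"],cv2.COLOR_RGB2BGR))
E
python3 - <<'E'
from h import *
for n in("scene","top"):
    c=cam(n);save(c,n+"0");print(n,c["fov_y"],c["cx"],c["cy"],c["k1"],-c["R"].T@c["t"],c["R"].round(2).tolist())
print(env.sense())
E
```

```text
pics
scene 45.02694848357257 322.8576901165854 200.41446696719186 0.019912776959760972 [1.40508544 0.01391338 0.96950577] [[0.01, 1.0, 0.02], [0.72, 0.01, -0.7], [-0.7, 0.02, -0.72]]
top 50.55632110475612 317.4191851700566 199.89771167781694 0.00044507705096444755 [0.42817067 0.02820919 1.06279263] [[-0.03, -1.0, -0.01], [-0.98, 0.03, -0.18], [0.18, 0.0, -0.98]]
{'time': 0.1, 'joint_pos': array([ 1.15518983e+00,  1.16434067e-01,  1.44219013e+00,  1.27830424e-05,
        1.58399365e+00, -3.78291442e-02]), 'joint_vel': array([-0.00151715, -0.00037933, -0.00276842,  0.00073016,  0.00090158,
        0.0014526 ]), 'joint_efforts': array([ 1.39557345e-03, -7.33659410e+01, -6.33793330e+01, -4.56574946e-05,
        5.08794968e-03, -2.69104913e-05]), 'ee_pos': array([0.24894067, 0.6272581 , 0.24764383]), 'ee_rot': array([ 2.59860323e+00,  1.76451628e+00, -1.37593496e-03]), 'ft_force': array([ 0.40810338, -0.38046368,  0.00469356]), 'torque': array([ 0.0485587 ,  0.02161132, -0.00404346]), 'gripper_width': 1.001005463441757}
```

View pics/scene0.png

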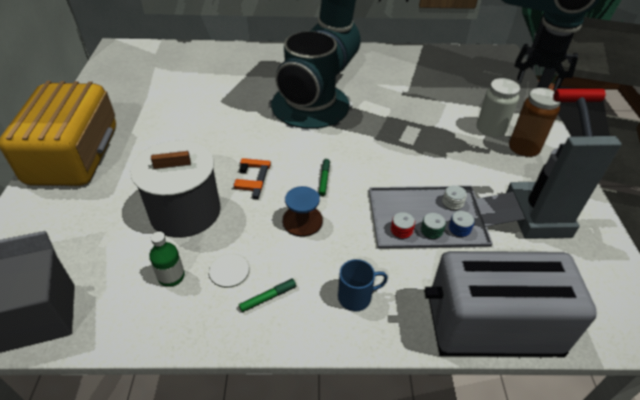

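View pics/top0.png

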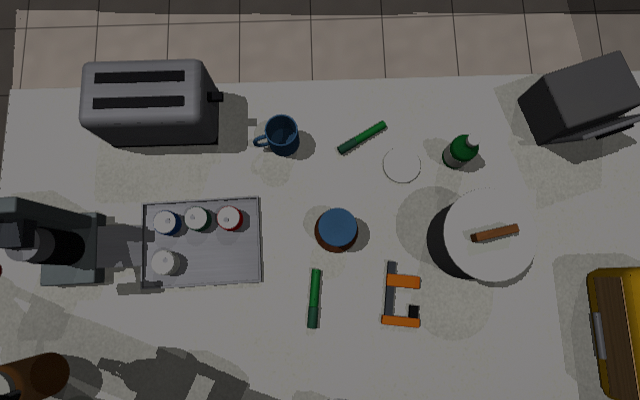

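The scene picture shows the lid's handle at (170,159), the stand disc at (302,201), and cans red (402,222), green (433,222), blue (461,220) and white (455,196). In the top picture the handle is at (495,233), the stand at (338,228), and the cans are at (230,218), (197,218), (167,222) and (165,262). So four cans are present.

```bash
cat > meas.py <<'E'
from h import *
def blob(c,box,lo,hi):
    x0,y0,x1,y1=box; hsv=cv2.cvtColor(c["image"],cv2.COLOR_RGB2HSV)
    m=np.zeros(hsv.shape[:2],np.uint8); m[y0:y1,x0:x1]=cv2.inRange(hsv,lo,hi)[y0:y1,x0:x1]
    k=max(cv2.findContours(m,cv2.RETR_EXTERNAL,cv2.CHAIN_APPROX_NONE)[0],key=cv2.contourArea); return k
def cen(k): M=cv2.moments(k); return np.array([M['m10'],M['m01']])/M['m00']
E
python3 - <<'E'
from meas import *
s=cam("scene");t=cam("top")
def both(name,bs,bt,lo,hi):
    ks=blob(s,bs,lo,hi);kt=blob(t,bt,lo,hi)
    es=cv2.fitEllipse(cv2.convexHull(ks));et=cv2.fitEllipse(cv2.convexHull(kt))
    X,g=tri(s,es[0],t,et[0]);print(name,np.round(es[0]),np.round(et[0]),et[1],'tri',X.round(4),'gap',round(g,4)); return ks,kt,es,et
W=((0,0,110),(180,50,255))
ks,kt,es,et=both("stand",(270,170,340,215),(300,195,375,240+15),(95,80,40),(125,255,255))
for z in(.085,.09): print(plane(t,et[0],z)[0],plane(s,es[0],z)[0])
ks,kt,es,et=both("handle",(140,140,200,172),(460,215,530,250),(0,80,30),(20,255,255))
for k,c in((ks,s),(kt,t)):
    b=cv2.boxPoints(cv2.minAreaRect(k)); print(b.tolist(),plane(c,b,.202).round(4).tolist())
# lid disc rim from top: white contour
k=blob(t,(430,180,550,290),*W); h=cv2.convexHull(k); P=plane(t,h.reshape(-1,2),.166)[:,:2]
print("lid circ",cv2.minEnclosingCircle(P.astype(np.float32)),cv2.fitEllipse(P.astype(np.float32)))
k=blob(s,(120,140,222,200),*W);h=cv2.convexHull(k); P=plane(s,h.reshape(-1,2),.166)[:,:2]
print("lid circ s",cv2.minEnclosingCircle(P.astype(np.float32)))
# can tops: white-ish lids
for n,bs,bt in(("red",(385,205,417,235),(215,204,245,232)),("grn",(420,208,446,236),(184,205,212,231)),("blu",(448,206,474,234),(152,208,182,236)),("wht",(442,183,468,210),(148,246,184,278))):
    try:
        ks,kt,es,et=both(n,bs,bt,(0,0,95),(180,70,255)); print('   plane .048',plane(s,es[0],.048)[0].round(4),plane(t,et[0],.048)[0].round(4))
    except Exception as e: print(n,e)
for n,w in((s,(130,135,230,235)),(t,(130,185,270,295))):
    x0,y0,x1,y1=w
a=cv2.resize(t["image"][185:295,130:270],None,fx=5,fy=5)[:, :, ::-1]; cv2.imwrite("pics/c1.png",a)
E
```

```text
stand [302. 199.] [337. 227.] (38.01268005371094, 38.4951171875) tri [ 0.5395 -0.015   0.0825] gap 0.0013
[ 0.53924537 -0.0141985   0.085     ] [ 0.5418905  -0.01553467  0.085     ]
[ 0.53867739 -0.01398165  0.09      ] [ 0.54677003 -0.01536821  0.09      ]
handle [170. 159.] [495. 233.] (10.772417068481445, 55.724185943603516) tri [ 0.5065 -0.3364  0.1849] gap 0.0014
[[150.64634704589844, 154.81707763671875], [188.0731658935547, 150.65853881835938], [189.5487823486328, 163.93902587890625], [152.12196350097656, 168.09756469726562]] [[0.5114, -0.3794, 0.202], [0.4942, -0.2932, 0.202], [0.5427, -0.2807, 0.202], [0.5588, -0.3647, 0.202]]
[[469.785400390625, 234.0987091064453], [516.7875366210938, 222.90773010253906], [518.7832641601562, 231.2897186279297], [471.7811279296875, 242.48069763183594]] [[0.5032, -0.2779, 0.202], [0.5232, -0.3755, 0.202], [0.506, -0.3776, 0.202], [0.4861, -0.2803, 0.202]]Traceback (most recent call last):
  File "<stdin>", line 15, in <module>
cv2.error: OpenCV(4.12.0) /io/opencv/modules/imgproc/src/shapedescr.cpp:361: error: (-201:Incorrect size of input array) There should be at least 5 points to fit the ellipse in function 'fitEllipseNoDirect'
```

```bash
cat > m2.py <<'E'
from meas import *
s=cam("scene");t=cam("top")
def at(c,*ps): print([cv2.cvtColor(c["image"],cv2.COLOR_RGB2HSV)[v,u].tolist() for u,v in ps])
at(t,(480,210),(520,260),(432,210),(545,200),(495,285),(435,240));at(s,(150,175),(200,175),(120,170),(225,160))
at(t,(230,214),(230,224),(165,258),(165,270),(150,240),(168,215));at(s,(402,217),(455,191),(433,217),(402,212))
a=np.vstack([cv2.resize(t["image"][190:290,140:260],(720,600))[:300],cv2.resize(s["image"][175:245,370:490],None,fx=6,fy=6)[:300,:720]])
cv2.imwrite("pics/c1.png",a[:,:,::-1])
E
python3 m2.py
```

```text
[[0, 4, 131], [0, 4, 130], [21, 15, 117], [26, 16, 126], [18, 17, 75], [60, 10, 26]]
[[43, 9, 196], [40, 8, 196], [39, 15, 170], [39, 14, 183]]
[[15, 4, 131], [10, 6, 132], [113, 10, 104], [0, 2, 131], [135, 10, 51], [15, 4, 131]]
[[78, 15, 169], [83, 13, 162], [78, 15, 173], [86, 13, 152]]
```

View pics/c1.png

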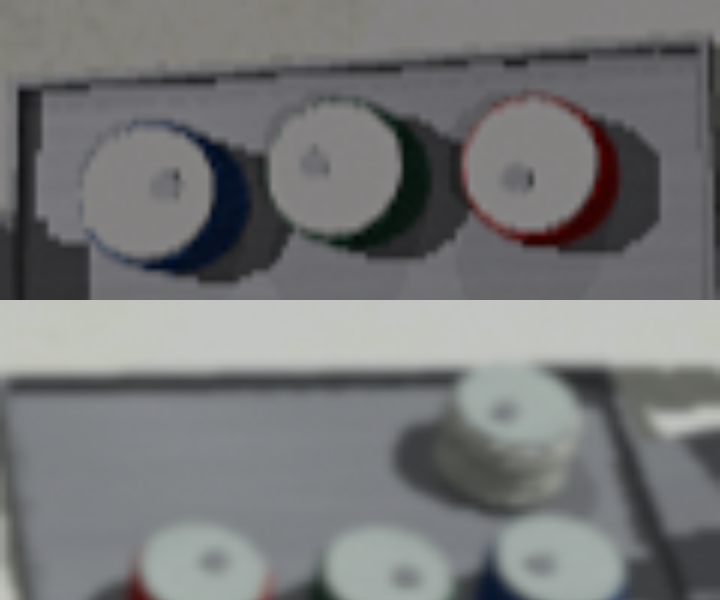

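The crop shows the can tops as clean bright discs and the three coloured cans close together. Next I'll measure with tighter masks.

```bash
cat > m3.py <<'E'
from meas import *
s=cam("scene");t=cam("top")
def circ(c,box,lo,hi,z):
    k=blob(c,box,lo,hi);h=cv2.convexHull(k).reshape(-1,2); e=cv2.fitEllipse(h); P=plane(c,h,z)[:,:2].astype(np.float32)
    return e,cv2.fitEllipse(P)
LT=((0,0,119),(180,8,255)); LS=((0,0,187),(180,12,255))
def both(n,bs,bt,ms,mt,z):
    try:
        es,ps=circ(s,bs,*ms,z);et,pt=circ(t,bt,*mt,z);X,g=tri(s,es[0],t,et[0])
        print(n,'tri',X.round(4),round(g,4),'| s',np.round(ps[0],4),np.round(ps[1],3),'| t',np.round(pt[0],4),np.round(pt[1],3))
    except Exception as e: print(n,str(e)[:90])
both("lid",(125,135,222,205),(425,180,545,290),LS,LT,.166)
CS=((70,8,145),(100,30,255));CT=((0,0,119),(180,8,255))
both("red",(385,205,419,235),(214,203,246,234),CS,CT,.048)
both("grn",(418,206,447,236),(183,203,213,233),CS,CT,.048)
both("blu",(447,206,476,236),(150,206,183,238),CS,CT,.048)
both("wht",(442,180,470,204),(148,246,184,278),CS,CT,.048)
E
python3 m3.py
```

```text
lid tri [ 0.5143 -0.3291  0.2049] 0.0031 | s [ 0.4502 -0.3435] [0.234 0.352] | t [ 0.5209 -0.3474] [0.208 0.237]
red tri [0.5747 0.2463 0.0493] 0.0013 | s [0.5732 0.246 ] [0.05  0.052] | t [0.575  0.2472] [0.049 0.051]
grn tri [0.5763 0.3256 0.0492] 0.0014 | s [0.575  0.3253] [0.052 0.053] | t [0.5766 0.3267] [0.051 0.052]
blu tri [0.5673 0.4036 0.0475] 0.005 | s [0.568  0.4008] [0.051 0.052] | t [0.5675 0.4061] [0.05  0.062]
wht tri [0.4723 0.4031 0.0479] 0.0016 | s [0.4722 0.4021] [0.05  0.055] | t [0.4725 0.4039] [0.052 0.055]
```

```bash
cat > go.py <<'E'
import sys; from h import *
from scipy.spatial.transform import Rotation as Ro
st=env.sense(); p=np.array(st["ee_pos"]); R=Ro.from_rotvec(st["ee_rot"]).as_matrix()
yaw=np.arctan2(R[1,0],R[0,0]); print("t",round(st["time"],2),"p",p.round(4),"yaw",round(yaw,3),"q6",round(st["joint_pos"][5],3),"w",round(st["gripper_width"],3),"tilt",R[2,2].round(4))
a=sys.argv[1:]
for i in range(0,len(a),4):
    x,y,z,w=map(float,a[i:i+4]); d=R.T@(np.array([x,y,z])-p)*1e3; print(d.round(1),round((yaw-w+np.pi/2)%np.pi-np.pi/2,3))
E
python3 go.py .505 -.332 .27 .2 .505 -.332 .188 .2
```

```text
t 0.4 p [0.249  0.6274 0.2482] yaw 1.193 q6 -0.038 w 1.0 tilt -1.0
[-797.3  591.8  -21.7] 0.993
[-797.3  591.8   60.3] 0.993
```

>>> play_rows(moves=[-797,592,-22,0.99,1,-797,592,-22,0.99,1,-797,592,-22,0.99,1,-797,592,-22,0.99,1,-797,592,-22,0.99,1,-797,592,-22,0.99,1,-797,592,-22,0.99,1,-797,592,-22,0.99,1,-797,592,-22,0.99,1,-797,592,-22,0.99,1], squeeze=50)

```text
time: 1.65
ee_pos: [0.4103, 0.0217, 0.2626]
ee_rot: [3.125, 0.318, 0.002]
ft_force: [1.0, 0.4, -1.1]
gripper_width: 0.995
```

```bash
python3 go.py .505 -.332 .27 .2 .505 -.332 .188 .2
```

```text
t 1.65 p [0.4103 0.0217 0.2626] yaw 0.203 q6 -0.212 w 0.995 tilt -1.0
[ 21.5 365.5  -7.3] 0.003
[ 21.4 365.5  74.7] 0.003
```

>>> play_rows(moves=[20,358,-7,0,1,20,358,-7,0,1,20,358,-7,0,1,20,358,-7,0,1,20,358,-7,0,1,20,358,-7,0,1,20,358,-7,0,1,20,358,-7,0,1])

```text
time: 2.65
ee_pos: [0.5019, -0.3225, 0.269]
ee_rot: [-3.125, -0.318, 0.0]
ft_force: [0.1, 1.0, -0.3]
gripper_width: 1.002
```

```bash
python3 go.py .505 -.332 .188 .2; python3 - <<'E'
from h import *
s=cam("scene");t=cam("top")
a=np.hstack([cv2.resize(s["image"][90:240,110:240],None,fx=3,fy=3),cv2.resize(t["image"][150:300,420:550],None,fx=3,fy=3)])
cv2.imwrite("pics/l1.png",a[:,:,::-1])
E
```

```text
t 2.65 p [ 0.5019 -0.3225  0.269 ] yaw 0.203 q6 -0.817 w 1.002 tilt -1.0
[ 1.1 10.  81. ] 0.003
```

View pics/l1.png

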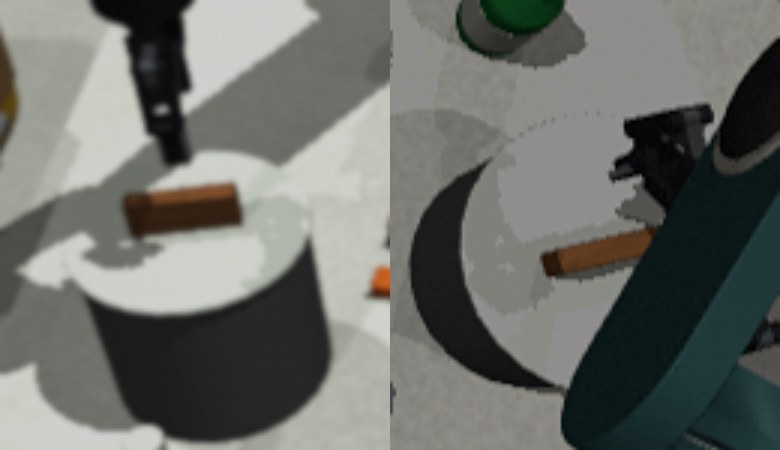

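The picture shows the jaws above and across the handle (the handle is about 180,210 in the left crop), so I'll descend and grip.

>>> play_rows(moves=[1,9,40,0,1,1,9,80,0,1,1,9,80,0,1,1,9,80,0,-1,1,9,80,0,-1,1,9,80,0,-1,1,9,80,0,-1,1,9,80,0,-1,1,9,80,0,-1,1,9,80,0,-1], squeeze=60)

```text
time: 4.0
ee_pos: [0.5051, -0.3316, 0.1901]
ee_rot: [3.125, 0.318, 0.001]
ft_force: [0.3, 1.5, 6.6]
gripper_width: 0.199
```

```bash
python3 go.py .505 -.332 .188 .2
```

```text
t 4.0 p [ 0.5051 -0.3316  0.1901] yaw 0.203 q6 -0.826 w 0.199 tilt -1.0
[-0.1  0.4  2.1] 0.003
```

>>> play_rows(moves=[0,0,-10,0,-1,0,0,-25,0,-1,0,0,-60,0,-1,0,0,-80,0,-1,0,0,-80,0,-1,0,0,-80,0,-1])

```text
time: 4.75
ee_pos: [0.5046, -0.3314, 0.2679]
ee_rot: [-3.124, -0.318, 0.002]
ft_force: [0.2, -0.5, -3.8]
gripper_width: 0.201
```

```bash
python3 go.py; python3 - <<'E'
from h import *
s=cam("scene");t=cam("top")
a=np.hstack([cv2.resize(s["image"][90:240,110:240],None,fx=3,fy=3),cv2.resize(t["image"][150:300,420:550],None,fx=3,fy=3)])
cv2.imwrite("pics/l2.png",a[:,:,::-1])
E
```

```text
t 4.75 p [ 0.5046 -0.3314  0.2679] yaw 0.203 q6 -0.826 w 0.201 tilt -1.0
```

View pics/l2.png

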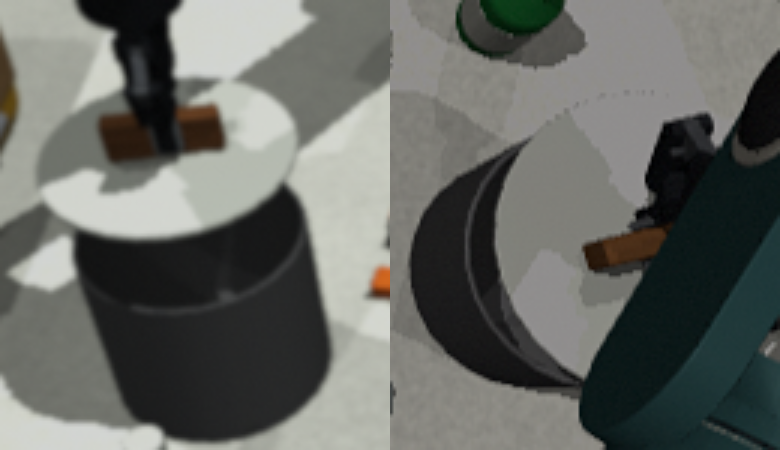

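The lid hangs level, gripped near the middle of its bar (165,140 in the left crop), and the open caddy is below. Next is the stand.

```bash
python3 go.py .539 -.014 .25 .2 .539 -.014 .136 .2
```

```text
t 4.85 p [ 0.5046 -0.3313  0.2677] yaw 0.203 q6 -0.826 w 0.202 tilt -1.0
[  97.7 -303.9   18. ] 0.003
[  97.9 -303.7  132. ] 0.003
```

>>> play_rows(moves=[15,-45,0,0,-1,31,-95,0,0,-1,46,-145,0,0,-1,62,-195,5,0,-1,78,-245,10,0,-1,90,-280,15,0,-1,98,-304,18,0,-1,98,-304,50,0,-1,98,-304,80,0,-1,98,-304,100,0,-1])

```text
time: 6.1
ee_pos: [0.5389, -0.0139, 0.167]
ee_rot: [-3.125, -0.319, 0.003]
ft_force: [-0.2, -0.5, -2.0]
gripper_width: 0.202
```

```bash
python3 go.py .539 -.014 .136 .2 .539 -.014 .130 .2; python3 - <<'E'
from h import *
s=cam("scene");t=cam("top")
a=np.hstack([cv2.resize(s["image"][110:260,240:370],None,fx=3,fy=3),cv2.resize(t["image"][150:300,270:400],None,fx=3,fy=3)])
cv2.imwrite("pics/l3.png",a[:,:,::-1])
E
```

```text
t 6.1 p [ 0.5389 -0.0139  0.167 ] yaw 0.203 q6 -0.276 w 0.202 tilt -1.0
[ 0.1  0.2 31. ] 0.003
[ 0.1  0.2 37. ] 0.003
```

View pics/l3.png

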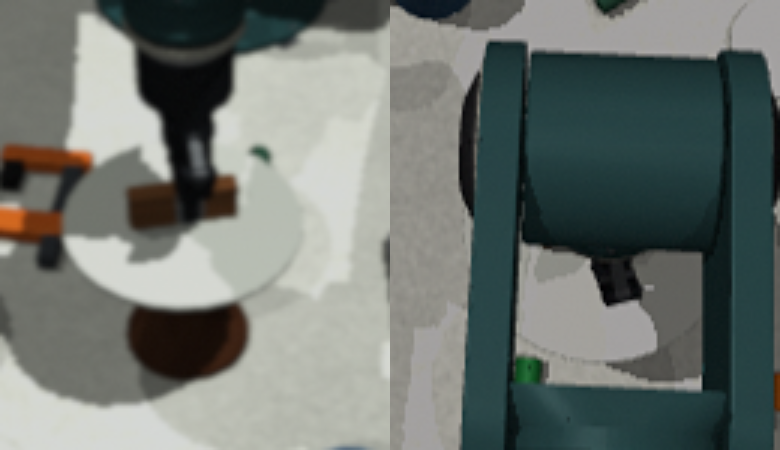

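The lid hovers centred over the stand (foot at 187,340 in the left crop). I'll lower it the rest of the way.

>>> play_rows(moves=[0,0,15,0,-1,0,0,28,0,-1,0,0,33,0,-1,0,0,36,0,-1,0,0,36,0,-1,0,0,36,0,-1])

```text
time: 6.95
ee_pos: [0.5397, -0.014, 0.1336]
ee_rot: [3.125, 0.318, 0.001]
ft_force: [-0.4, 0.1, -2.3]
gripper_width: 0.201
```

>>> play_rows(moves=[0,0,1,0,-1,0,0,2,0,-1,0,0,3,0,-1,0,0,3,0,-1])

```text
time: 7.45
ee_pos: [0.5395, -0.014, 0.1301]
ee_rot: [3.125, 0.318, 0.0]
ft_force: [0.1, 0.6, -2.1]
gripper_width: 0.198
```

>>> play_rows(moves=[0,0,1,0,-1,0,0,2,0,-1,0,0,2,0,-1,0,0,2,0,-1])

```text
time: 7.95
ee_pos: [0.5396, -0.014, 0.1301]
ee_rot: [3.125, 0.318, 0.001]
ft_force: [-12.7, 0.1, 18.2]
gripper_width: 0.199
```

>>> play_rows(moves=[0,0,-2,0,-1,0,0,-2,0,0,0,0,-2,0,1,0,0,-2,0,1,0,0,-2,0,1,0,0,-2,0,1,0,0,-20,0,1,0,0,-50,0,1,0,0,-110,0,1,0,0,-150,0,1])

```text
time: 9.2
ee_pos: [0.5396, -0.014, 0.2824]
ee_rot: [3.125, 0.318, 0.005]
ft_force: [0.2, -0.1, -0.2]
gripper_width: 0.998
```

```bash
python3 go.py .575 .2467 .16 0 .575 .2467 .11 0; python3 - <<'E'
from h import *
s=cam("scene");t=cam("top");save(s,"s4")
E
```

```text
t 9.2 p [ 0.5396 -0.014   0.2824] yaw 0.203 q6 -0.276 w 0.998 tilt -1.0
[  86.9 -248.3  122.5] 0.203
[  86.7 -248.4  172.5] 0.203
```

View pics/s4.png

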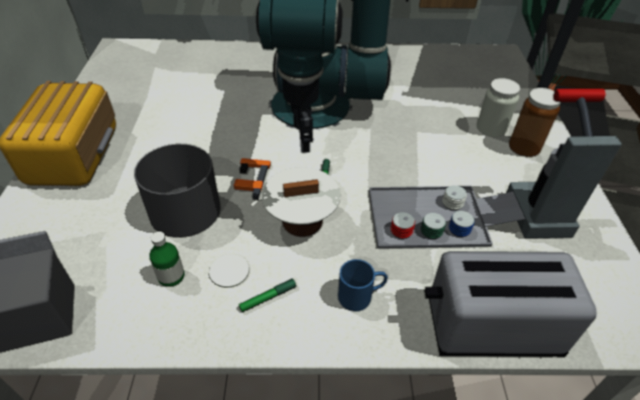

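The picture shows the lid level on the stand (handle 301,187), four cans untouched, and the caddy open at (177,178). Next I'll measure the caddy rim and re-check the cans.

```bash
cat > cad.py <<'E'
from meas import *
from scipy.optimize import least_squares
def rim(c,box,v,side,r0=.095):
    h=cv2.convexHull(blob(c,box,(0,0,0),(180,255,v))).reshape(-1,2)
    # densify hull
    L=np.vstack([np.linspace(a,b,8,endpoint=False) for a,b in zip(h,np.roll(h,-1,0))])
    P=plane(c,L,.16)[:,:2]; x=np.array([.51,-.333])
    for _ in range(6):
        Q=P[((P-x)@side)>.0]; r=least_squares(lambda q:np.hypot(*(Q-q[:2]).T)-q[2],[*x,r0],loss='soft_l1',f_scale=.002); x=r.x[:2]
    return r.x.round(4),len(Q),np.abs(r.fun).mean().round(4)
if __name__=="__main__":
    s=cam("scene");t=cam("top")
    for v in(40,50,60): print("top",v,rim(t,(415,170,545,295),v,np.array([0,-1.])))
    for v in(90,110,125): print("scn",v,rim(s,(125,135,225,240),v,np.array([-1.,0])))
    save(t,"t4"); T=cv2.cvtColor(t["image"],cv2.COLOR_RGB2HSV)[:,:,2];print(T[235,420:545:5]); S=cv2.cvtColor(s["image"],cv2.COLOR_RGB2HSV)[:,:,2];print(S[135:240:5,177],S[175,125:230:5])
E
python3 cad.py; python3 m3.py
```

```text
top 40 (array([ 0.5058, -0.3334,  0.0889]), 184, np.float64(0.0002))
top 50 (array([ 0.5059, -0.3338,  0.0889]), 143, np.float64(0.0002))
top 60 (array([ 0.5061, -0.333 ,  0.0901]), 160, np.float64(0.0002))
scn 90 (array([ 0.5123, -0.3324,  0.0939]), 124, np.float64(0.0008))
scn 110 (array([ 0.5333, -0.283 ,  0.1464]), 104, np.float64(0.0064))
scn 125 (array([ 0.5268, -0.2947,  0.1337]), 71, np.float64(0.0072))
[ 76  78  19  18  19  44  41  40  41  61  78  64  64  64  64  64  57  37
  35  36  36  36  34 171 171]
[210 210  47  35  36  36  36  36  37  37  38  66  37  36  36  35  35  35
  33  33  34] [209 209  70  36  37  38  38  40  39  38  38  36  34  29  28  30  30  21
 137 139 138]
lid tri [ 0.565  -0.3213  0.2608] 0.011 | s [ 0.4106 -0.3597] [0.2  0.57] | t [ 0.5825 -0.3693] [0.125 0.144]
red tri [0.5752 0.2452 0.0481] 0.0004 | s [0.5747 0.2454] [0.049 0.049] | t [0.5753 0.245 ] [0.047 0.05 ]
grn tri [0.5789 0.3261 0.0531] 0.0043 | s [0.5744 0.3255] [0.055 0.055] | t [0.58   0.3299] [0.051 0.066]
blu tri [0.5753 0.4034 0.0582] 0.0115 | s [0.5673 0.4014] [0.054 0.054] | t [0.5776 0.4135] [0.066 0.08 ]
wht tri [0.4728 0.4089 0.0492] 0.0129 | s [0.4734 0.4023] [0.052 0.06 ] | t [0.4735 0.4162] [0.08  0.084]
```

```bash
python3 go.py .575 .246 .10 0 .575 .246 .037 0
```

```text
t 9.5 p [ 0.5392 -0.014   0.2775] yaw 0.203 q6 -0.276 w 1.002 tilt -1.0
[  87.6 -247.4  177.5] 0.203
[  87.7 -247.4  240.5] 0.203
```

>>> play_rows(moves=[20,-55,40,0.1,0.9,40,-110,80,0.2,0.9,60,-165,110,0.2,0.9,80,-220,140,0.2,0.9,88,-247,175,0.2,0.9,88,-247,175,0.2,0.9,88,-247,175,0.2,0.9,88,-247,175,0.2,0.9], squeeze=40)

```text
time: 10.5
ee_pos: [0.5764, 0.2448, 0.1043]
ee_rot: [-3.141, -0.003, -0.002]
ft_force: [-0.2, 0.3, -0.0]
gripper_width: 0.95
```

```bash
python3 go.py .575 .246 .037 0;  python3 - <<'E'
from h import *
s=cam("scene");t=cam("top")
a=np.hstack([cv2.resize(s["image"][110:260,370:500],None,fx=3,fy=3),cv2.resize(t["image"][170:320,140:270],None,fx=3,fy=3)])
cv2.imwrite("pics/r1.png",a[:,:,::-1])
E
```

```text
t 10.5 p [0.5764 0.2448 0.1043] yaw 0.002 q6 0.359 w 0.95 tilt -1.0
[-1.5 -1.2 67.3] 0.002
```

View pics/r1.png

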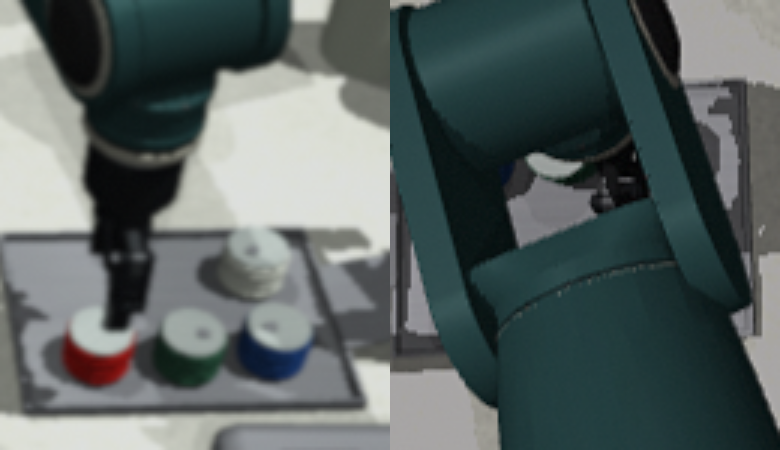

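```bash
python3 - <<'E'
from h import *
s=cam("scene")
print(proj(s,[[.62,.2448,.087],[.62,.2448,.1],[.576,.2448,.048]]))
E
python3 m3.py | grep -v lid
```

```text
[[407.52878847 222.34472565]
 [408.30750908 218.7966162 ]
 [403.10651416 219.60398617]]
red OpenCV(4.12.0) /io/opencv/modules/imgproc/src/shapedescr.cpp:361: error: (-201:Incorrect s
grn tri [0.5631 0.3314 0.0339] 0.0024 | s [0.5757 0.3254] [0.051 0.051] | t [0.5614 0.3285] [0.017 0.042]
blu OpenCV(4.12.0) /io/opencv/modules/imgproc/src/shapedescr.cpp:361: error: (-201:Incorrect s
wht OpenCV(4.12.0) /io/opencv/modules/imgproc/src/shapedescr.cpp:361: error: (-201:Incorrect s
```

The fingertip pixel (409,217) agrees with its projection over the red can, so I'll descend and grip.

>>> play_rows(moves=[-1,-1,40,0,0.9,-1,-1,64,0,0.9,-1,-1,67,0,0.9,-1,-1,67,0,-1,-1,-1,67,0,-1,-1,-1,67,0,-1,-1,-1,67,0,-1,-1,-1,67,0,-1,-1,-1,20,0,-1,-1,-1,-40,0,-1])

```text
time: 12.0
ee_pos: [0.5743, 0.2465, 0.1439]
ee_rot: [3.141, 0.005, -0.003]
ft_force: [1.6, 0.3, -0.0]
gripper_width: 0.687
```

```bash
python3 go.py .575 .246 .235 0 .506 -.300 .235 0 
```

```text
t 12.0 p [0.5743 0.2465 0.1439] yaw 0.003 q6 0.362 w 0.687 tilt -1.0
[  0.5   0.5 -91.1] 0.003
[-70.2 546.3 -90.7] 0.003
```

>>> play_rows(moves=[0,0,-50,0,-1,-5,40,-90,0,-1,-13,100,-90,0,-1,-21,160,-90,0,-1,-29,220,-90,0,-1,-37,280,-90,0,-1,-44,340,-90,0,-1,-52,400,-90,0,-1,-60,460,-90,0,-1,-67,520,-90,0,-1])

```text
time: 13.25
ee_pos: [0.5089, -0.2755, 0.2341]
ee_rot: [3.141, 0.005, 0.002]
ft_force: [1.7, -0.6, -0.5]
gripper_width: 0.688
```

```bash
python3 go.py .506 -.300 .235 0 .506 -.300 .075 0 
```

```text
t 13.25 p [ 0.5089 -0.2755  0.2341] yaw 0.003 q6 -0.543 w 0.688 tilt -1.0
[-2.9 24.5 -0.9] 0.003
[ -3.2  24.4 159.1] 0.003
```

>>> play_rows(moves=[-3,24,0,0,-1,-3,24,0,0,-1,-3,24,60,0,-1,-3,24,110,0,-1,-3,24,150,0,-1,-3,24,158,0,-1,-3,24,158,0,0.8,-3,24,158,0,0.8,-3,24,158,0,0.8,-3,24,100,0,0.8])

```text
time: 14.5
ee_pos: [0.5051, -0.2966, 0.1306]
ee_rot: [-3.138, -0.005, 0.008]
ft_force: [0.7, 0.0, 0.3]
gripper_width: 0.904
```

```bash
python3 go.py .506 -.300 .235 0 .576 .3257 .235 0 
```

```text
t 14.5 p [ 0.5051 -0.2966  0.1306] yaw 0.003 q6 -0.577 w 0.904 tilt -1.0
[   0.3    3.  -104.4] 0.003
[  72.1 -622.5 -102.6] 0.003
```

>>> play_rows(moves=[0,0,-50,0,0.9,0,0,-100,0,0.9,8,-62,-100,0,0.9,15,-124,-100,0,0.9,22,-186,-100,0,0.9,29,-248,-100,0,0.9,36,-310,-100,0,0.9,43,-372,-100,0,0.9,43,-372,-100,0,0.9,43,-372,-100,0,0.9])

```text
time: 15.75
ee_pos: [0.5484, 0.0745, 0.2337]
ee_rot: [3.141, 0.006, 0.001]
ft_force: [0.3, -1.7, 0.2]
gripper_width: 0.95
```

```bash
python3 go.py .576 .3257 .11 0 .576 .3257 .037 0; python3 m3.py|grep -v lid;  python3 - <<'E'
from h import *
s=cam("scene");t=cam("top")
a=np.hstack([cv2.resize(s["image"][130:270,120:320],None,fx=2,fy=2),cv2.resize(s["image"][130:270,360:500],None,fx=2,fy=2)])
b=np.hstack([cv2.resize(t["image"][160:300,420:560],None,fx=2,fy=2),cv2.resize(t["image"][160:300,120:320],None,fx=2,fy=2)])
cv2.imwrite("pics/r2.png",np.vstack([a,b])[:,:,::-1])
E
```

```text
t 15.75 p [0.5484 0.0745 0.2337] yaw 0.004 q6 0.085 w 0.95 tilt -1.0
[  28.4 -251.1  123.6] 0.004
[  28.4 -251.1  196.6] 0.004
red max() iterable argument is empty
grn tri [0.5806 0.3266 0.054 ] 0.0032 | s [0.5753 0.327 ] [0.049 0.053] | t [0.5818 0.3301] [0.052 0.067]
blu tri [0.5737 0.4031 0.056 ] 0.0092 | s [0.5673 0.4014] [0.054 0.054] | t [0.5755 0.411 ] [0.066 0.073]
wht tri [0.4753 0.4075 0.0509] 0.0101 | s [0.4736 0.4033] [0.054 0.06 ] | t [0.476  0.4141] [0.066 0.083]
```

View pics/r2.png

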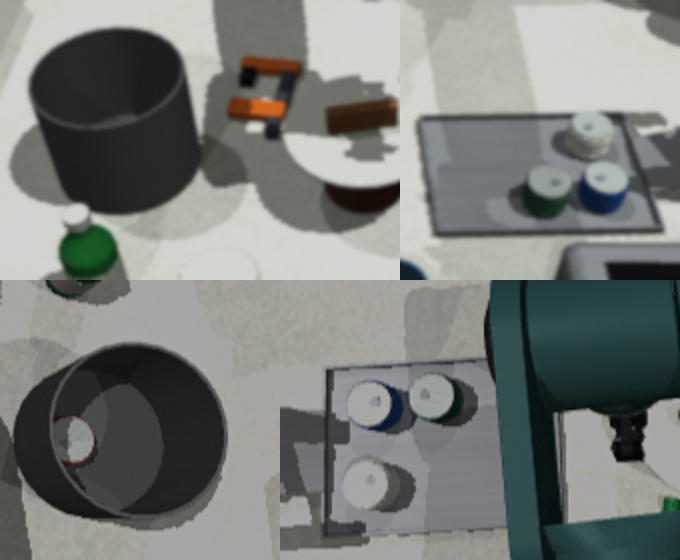

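The red can stands upright in the caddy (75,440 in the lower left), and green, blue and white have not moved. Green is next.

>>> play_rows(moves=[7,-60,20,0,0.9,14,-120,50,0,0.9,21,-180,80,0,0.9,27,-235,110,0,0.9,27,-251,125,0,0.9,27,-251,125,0,0.9,27,-251,160,0,0.9,27,-251,192,0,0.9,27,-251,196,0,0.9,27,-251,196,0,0.9])

```text
time: 17.2
ee_pos: [0.5755, 0.3251, 0.0387]
ee_rot: [-3.141, -0.003, -0.002]
ft_force: [-0.6, 0.3, -0.2]
gripper_width: 0.95
```

>>> play_rows(moves=[0,0,0,0,-1,0,0,0,0,-1,0,0,0,0,-1,0,0,0,0,-1,0,0,0,0,-1,0,0,-40,0,-1,0,0,-100,0,-1,0,0,-150,0,-1,0,0,-200,0,-1,0,0,-200,0,-1])

```text
time: 18.45
ee_pos: [0.5757, 0.3262, 0.2433]
ee_rot: [-3.138, -0.005, -0.011]
ft_force: [0.5, 0.4, -1.0]
gripper_width: 0.691
```

```bash
python3 go.py .506 -.366 .235 0 .506 -.366 .08 0
```

```text
t 18.45 p [0.5757 0.3262 0.2433] yaw 0.003 q6 0.474 w 0.691 tilt -1.0
[-71.9 692.    5.2] 0.003
[-73.  692.6 160.2] 0.003
```

>>> play_rows(moves=[-6,60,0,0,-1,-12,120,0,0,-1,-19,180,0,0,-1,-25,240,0,0,-1,-31,300,0,0,-1,-38,360,0,0,-1,-44,420,0,0,-1,-50,480,0,0,-1,-57,540,0,0,-1,-63,600,0,0,-1])

```text
time: 19.7
ee_pos: [0.5128, -0.2764, 0.2372]
ee_rot: [3.141, 0.005, 0.001]
ft_force: [0.8, 0.1, -0.1]
gripper_width: 0.687
```

```bash
python3 go.py .506 -.366 .235 0 .506 -.366 .075 0
```

```text
t 19.7 p [ 0.5128 -0.2764  0.2372] yaw 0.003 q6 -0.541 w 0.687 tilt -1.0
[-7.  89.6  2.2] 0.003
[ -7.1  89.6 162.2] 0.003
```

>>> play_rows(moves=[-4,50,0,0,-1,-7,89,0,0,-1,-7,89,0,0,-1,-7,89,60,0,-1,-7,89,115,0,-1,-7,89,155,0,-1,-7,89,161,0,-1,-7,89,161,0,0.8,-7,89,161,0,0.8,-7,89,161,0,0.8])

```text
time: 20.95
ee_pos: [0.5073, -0.3639, 0.0777]
ee_rot: [3.14, 0.005, 0.003]
ft_force: [0.8, -0.2, -0.8]
gripper_width: 0.898
```

```bash
python3 go.py .5675 .4025 .245 0
```

```text
t 20.95 p [ 0.5073 -0.3639  0.0777] yaw 0.003 q6 -0.666 w 0.898 tilt -1.0
[  62.8 -766.  -168.2] 0.003
```

>>> play_rows(moves=[0,0,-60,0,0.8,0,0,-120,0,0.9,0,0,-165,0,0.9,5,-60,-165,0,0.9,10,-120,-165,0,0.9,15,-180,-165,0,0.9,20,-240,-165,0,0.9,25,-300,-165,0,0.9,30,-360,-165,0,0.9,34,-420,-165,0,0.9])

```text
time: 22.2
ee_pos: [0.5394, 0.0585, 0.2423]
ee_rot: [-3.142, -0.005, -0.003]
ft_force: [-0.2, 0.4, 0.6]
gripper_width: 0.952
```

```bash
python3 go.py .5675 .403 .11 0 .5675 .403 .037 0; python3 m3.py|grep -v lid;  python3 - <<'E'
from h import *
s=cam("scene");t=cam("top")
a=np.hstack([cv2.resize(s["image"][130:270,120:320],None,fx=2,fy=2),cv2.resize(s["image"][130:270,360:500],None,fx=2,fy=2)])
b=np.hstack([cv2.resize(t["image"][160:300,420:560],None,fx=2,fy=2),cv2.resize(t["image"][160:300,120:320],None,fx=2,fy=2)])
cv2.imwrite("pics/r3.png",np.vstack([a,b])[:,:,::-1])
E
```

```text
t 22.2 p [0.5394 0.0585 0.2423] yaw 0.003 q6 0.058 w 0.952 tilt -1.0
[  28.9 -344.4  132.3] 0.003
[  28.8 -344.4  205.3] 0.003
red max() iterable argument is empty
grn max() iterable argument is empty
blu tri [0.5772 0.3981 0.0588] 0.0021 | s [0.5673 0.4014] [0.054 0.054] | t [0.5791 0.4032] [0.069 0.091]
wht tri [0.4757 0.4063 0.0506] 0.0079 | s [0.4739 0.403 ] [0.053 0.062] | t [0.4763 0.4115] [0.066 0.08 ]
```

View pics/r3.png

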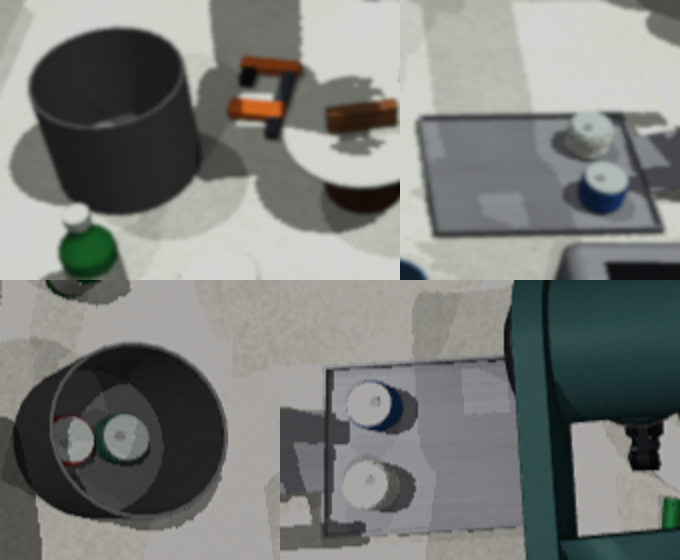

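Red and green stand upright in the caddy (75,440 and 127,437), and blue and white have not moved. Now blue.

>>> play_rows(moves=[5,-60,0,0,0.8,10,-120,20,0,0.8,15,-180,40,0,0.8,20,-240,60,0,0.8,25,-300,90,0,0.8,28,-344,120,0,0.8,28,-344,130,0,0.8,28,-344,175,0,0.8,28,-344,203,0,0.8,28,-344,205,0,0.8])

```text
time: 23.65
ee_pos: [0.5666, 0.3985, 0.0348]
ee_rot: [3.14, 0.002, -0.003]
ft_force: [0.9, -0.3, 0.2]
gripper_width: 0.904
```

>>> play_rows(moves=[0,0,0,0,0.8,0,0,0,0,-1,0,0,0,0,-1,0,0,0,0,-1,0,0,0,0,-1,0,0,-40,0,-1,0,0,-100,0,-1,0,0,-150,0,-1,0,0,-205,0,-1,0,0,-205,0,-1])

```text
time: 24.9
ee_pos: [0.5675, 0.4013, 0.2481]
ee_rot: [-3.137, -0.005, -0.012]
ft_force: [0.8, 0.8, -0.0]
gripper_width: 0.686
```

```bash
python3 go.py .506 -.300 .245 0
```

```text
t 24.9 p [0.5675 0.4013 0.2481] yaw 0.003 q6 0.576 w 0.686 tilt -1.0
[-63.7 701.1  -0.9] 0.003
```

>>> play_rows(moves=[-5,60,0,0,-1,-11,120,0,0,-1,-16,180,0,0,-1,-22,240,0,0,-1,-27,300,0,0,-1,-33,360,0,0,-1,-38,420,0,0,-1,-44,480,0,0,-1,-49,540,0,0,-1,-55,600,0,0,-1])

```text
time: 26.15
ee_pos: [0.5126, -0.2014, 0.2413]
ee_rot: [3.141, 0.005, 0.001]
ft_force: [0.9, 0.0, -0.0]
gripper_width: 0.685
```

```bash
python3 go.py .506 -.300 .245 0 .506 -.300 .1 0
```

```text
t 26.15 p [ 0.5126 -0.2014  0.2413] yaw 0.003 q6 -0.424 w 0.685 tilt -1.0
[-6.9 98.6 -3.7] 0.003
[ -7.   98.5 141.3] 0.003
```

>>> play_rows(moves=[-4,50,-3,0,-1,-7,98,-3,0,-1,-7,98,-3,0,-1,-7,98,60,0,-1,-7,98,115,0,-1,-7,98,140,0,-1,-7,98,146,0,-1,-7,98,146,0,-1,-7,98,146,0,0.8,-7,98,146,0,0.8])

```text
time: 27.4
ee_pos: [0.507, -0.2977, 0.0963]
ee_rot: [3.141, 0.005, 0.002]
ft_force: [0.3, -0.5, -0.7]
gripper_width: 0.896
```

>>> play_rows(moves=[0,0,0,0,0.8,0,0,-60,0,0.8,0,0,-120,0,0.9,0,0,-150,0,0.9,5,-60,-150,0,0.9,10,-120,-150,0,0.9,15,-180,-150,0,0.9,20,-240,-150,0,0.9,25,-300,-150,0,0.9,30,-350,-150,0,0.9])

```text
time: 28.65
ee_pos: [0.5353, 0.0547, 0.2456]
ee_rot: [-3.141, -0.006, -0.001]
ft_force: [0.6, 0.6, -0.4]
gripper_width: 0.95
```

```bash
python3 go.py .4735 .403 .11 0 .4735 .403 .037 0; python3 m3.py|grep wht;  python3 - <<'E'
from h import *
s=cam("scene");t=cam("top")
a=np.hstack([cv2.resize(s["image"][130:270,120:320],None,fx=2,fy=2),cv2.resize(s["image"][130:270,360:500],None,fx=2,fy=2)])
b=np.hstack([cv2.resize(t["image"][160:300,420:560],None,fx=2,fy=2),cv2.resize(t["image"][160:300,120:320],None,fx=2,fy=2)])
cv2.imwrite("pics/r4.png",np.vstack([a,b])[:,:,::-1])
E
```

```text
t 28.65 p [0.5353 0.0547 0.2456] yaw 0.004 q6 0.051 w 0.95 tilt -1.0
[ -60.6 -348.5  135.6] 0.004
[ -60.7 -348.5  208.6] 0.004
wht tri [0.4723 0.4097 0.0491] 0.0146 | s [0.4732 0.4022] [0.052 0.059] | t [0.4729 0.418 ] [0.074 0.083]
```

View pics/r4.png

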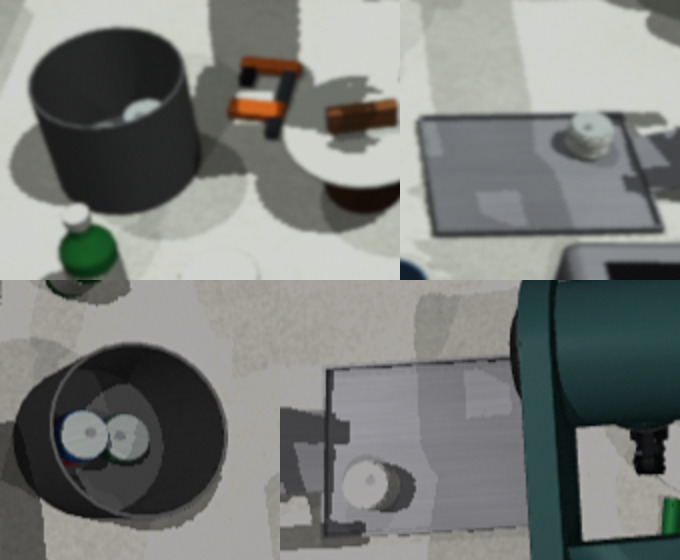

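Blue is stacked on red (85,435 in the caddy). White is unmoved at about (0.473, 0.403), so I'll fetch it now.

>>> play_rows(moves=[-10,-60,0,0,0.8,-20,-120,20,0,0.8,-31,-180,40,0,0.8,-41,-240,60,0,0.8,-52,-300,90,0,0.8,-61,-348,120,0,0.8,-61,-348,130,0,0.8,-61,-348,175,0,0.8,-61,-348,206,0,0.8,-61,-348,208,0,0.8])

```text
time: 30.1
ee_pos: [0.4735, 0.3983, 0.0354]
ee_rot: [3.139, 0.002, -0.004]
ft_force: [-0.0, -0.4, -0.6]
gripper_width: 0.894
```

>>> play_rows(moves=[0,0,0,0,0.8,0,0,0,0,-1,0,0,0,0,-1,0,0,0,0,-1,0,0,0,0,-1,0,0,-40,0,-1,0,0,-100,0,-1,0,0,-150,0,-1,0,0,-205,0,-1,0,0,-205,0,-1])

```text
time: 31.35
ee_pos: [0.4745, 0.4011, 0.2487]
ee_rot: [-3.136, -0.005, -0.011]
ft_force: [0.1, 0.3, -0.3]
gripper_width: 0.689
```

```bash
python3 go.py .506 -.367 .245 0
```

```text
t 31.35 p [0.4745 0.4011 0.2487] yaw 0.003 q6 0.658 w 0.689 tilt -1.0
[ 2.920e+01  7.682e+02 -3.000e-01] 0.003
```

>>> play_rows(moves=[3,60,0,0,-1,5,120,0,0,-1,8,180,0,0,-1,10,240,0,0,-1,12,300,0,0,-1,14,360,0,0,-1,16,420,0,0,-1,19,480,0,0,-1,22,540,0,0,-1,25,600,0,0,-1])

```text
time: 32.6
ee_pos: [0.4998, -0.2016, 0.2424]
ee_rot: [3.141, 0.004, 0.001]
ft_force: [0.7, 0.4, -0.4]
gripper_width: 0.69
```

```bash
python3 go.py .506 -.367 .245 0 .506 -.367 .096 0
```

```text
t 32.6 p [ 0.4998 -0.2016  0.2424] yaw 0.003 q6 -0.434 w 0.69 tilt -1.0
[  5.7 165.4  -2.5] 0.003
[  5.6 165.4 146.5] 0.003
```

>>> play_rows(moves=[2,55,-2,0,-1,4,110,-2,0,-1,6,165,-2,0,-1,6,165,-2,0,-1,6,165,60,0,-1,6,165,115,0,-1,6,165,140,0,-1,6,165,146,0,-1,6,165,146,0,-1,6,165,146,0,0.8])

```text
time: 33.85
ee_pos: [0.5073, -0.3648, 0.0979]
ee_rot: [3.14, 0.005, 0.003]
ft_force: [0.0, 0.2, -0.7]
gripper_width: 0.875
```

>>> play_rows(moves=[0,0,0,0,0.8,0,0,0,0,0.8,0,0,-60,0,0.9,0,0,-120,0,0.9,0,0,-150,0,0.9,5,-60,-150,0,0.9,10,-120,-150,0,0.9,15,-180,-150,0,0.9,20,-240,-150,0,0.9,25,-290,-150,0,0.9])

```text
time: 35.1
ee_pos: [0.5307, -0.0724, 0.2466]
ee_rot: [3.142, 0.005, 0.001]
ft_force: [0.5, -0.1, 0.4]
gripper_width: 0.955
```

```bash
python3 go.py; python3 cad.py; python3 - <<'E'
from h import *
s=cam("scene");t=cam("top")
a=np.hstack([cv2.resize(s["image"][130:270,120:320],None,fx=2,fy=2),cv2.resize(s["image"][130:270,360:500],None,fx=2,fy=2)])
b=np.hstack([cv2.resize(t["image"][160:300,420:560],None,fx=2,fy=2),cv2.resize(t["image"][160:300,120:320],None,fx=2,fy=2)])
cv2.imwrite("pics/r5.png",np.vstack([a,b])[:,:,::-1])
E
```

```text
t 35.1 p [ 0.5307 -0.0724  0.2466] yaw 0.003 q6 -0.187 w 0.955 tilt -1.0
top 40 (array([ 0.5057, -0.3334,  0.0889]), 172, np.float64(0.0002))
top 50 (array([ 0.5059, -0.3332,  0.0896]), 157, np.float64(0.0002))
top 60 (array([ 0.5063, -0.3325,  0.0905]), 150, np.float64(0.0002))
scn 90 (array([ 0.5124, -0.3313,  0.0947]), 132, np.float64(0.0005))
scn 110 (array([ 0.5233, -0.2987,  0.1291]), 93, np.float64(0.0049))
scn 125 (array([-1.0353918e+03, -5.6744870e+02,  9.5000000e-02]), 0, np.float64(nan))
[ 20  26  28  39  67  65  66  86  84  63  87  50  83 151 148 117 137  33
  34  33  33  35  33 162 162]
[210 210  47  36  35  36  36  37  35  30  77  63  37  37  36  36  36  34
  33  34  33] [210 210  71  36  37  38  38  39  39  39  38  28  29  29  29  29  38  21
 165 178  94]cad.py:10: RuntimeWarning: Mean of empty slice.
  return r.x.round(4),len(Q),np.abs(r.fun).mean().round(4)
  ret = ret.dtype.type(ret / rcount)
```

View pics/r5.png

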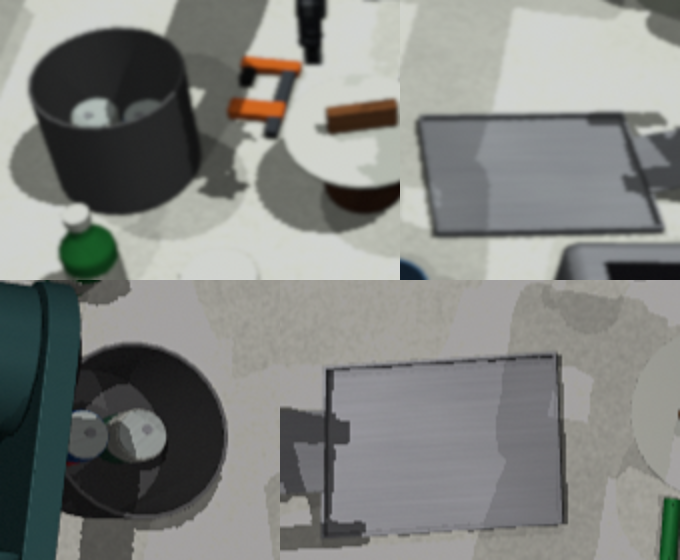

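All four cans are in the caddy below the rim (the two top cans are at 95,112 and 145,110 in the upper crop). The tray is empty and the caddy has not moved. Next I'll fetch the lid with the same grip as before.

```bash
python3 go.py .5396 -.014 .18 .203 .5396 -.014 .130 .203; python3 - <<'E'
from meas import *
s=cam("scene");t=cam("top")
k=blob(s,(270,170,330,200),(0,80,30),(20,255,255));b=cv2.boxPoints(cv2.minAreaRect(k));print(b.tolist(),plane(s,b,.142).round(4).tolist())
E
```

```text
t 35.3 p [ 0.531  -0.0738  0.2464] yaw 0.005 q6 -0.19 w 0.947 tilt -1.0
[  8.9 -59.8  66.4] -0.198
[  8.9 -59.8 116.4] -0.198
[[282.707763671875, 183.66156005859375], [316.800048828125, 179.4000244140625], [318.3385009765625, 191.70770263671875], [284.2462158203125, 195.96923828125]] [[0.5446, -0.0626, 0.142], [0.5281, 0.0215, 0.142], [0.5716, 0.0253, 0.142], [0.5873, -0.0568, 0.142]]
```

>>> play_rows(moves=[5,-30,20,-0.1,1,9,-60,40,-0.2,1,9,-60,60,-0.2,1,9,-60,60,-0.2,1,9,-60,90,-0.2,1,9,-60,114,-0.2,1,9,-60,115,-0.2,1,9,-60,115,-0.2,1], squeeze=60)

```text
time: 36.4
ee_pos: [0.5402, -0.0151, 0.1326]
ee_rot: [3.125, 0.316, 0.002]
ft_force: [-0.2, 0.2, -0.1]
gripper_width: 1.003
```

```bash
python3 go.py .5396 -.014 .130 .203
```

```text
t 36.4 p [ 0.5402 -0.0151  0.1326] yaw 0.202 q6 -0.277 w 1.003 tilt -1.0
[-0.4 -1.2  2.6] -0.001
```

>>> play_rows(moves=[-1,-1,1,0,1,-1,-1,1,0,-1,-1,-1,1,0,-1,-1,-1,1,0,-1,-1,-1,1,0,-1,-1,-1,1,0,-1,-1,-1,1,0,-1,-1,-1,1,0,-1])

```text
time: 37.4
ee_pos: [0.5387, -0.0136, 0.1304]
ee_rot: [3.125, 0.318, 0.001]
ft_force: [0.6, 1.4, 4.5]
gripper_width: 0.196
```

>>> play_rows(moves=[0,0,-10,0,-1,0,0,-25,0,-1,0,0,-60,0,-1,0,0,-100,0,-1,0,0,-130,0,-1,0,0,-130,0,-1,0,0,-130,0,-1])

```text
time: 38.28
ee_pos: [0.5383, -0.0137, 0.2592]
ee_rot: [-3.125, -0.318, 0.002]
ft_force: [-0.3, -0.1, -2.4]
gripper_width: 0.197
```

```bash
python3 go.py .505 -.332 .26 .203
```

```text
t 38.27 p [ 0.5383 -0.0137  0.2592] yaw 0.203 q6 -0.276 w 0.197 tilt -1.0
[-96.7 305.1  -0.7] -0.0
```

>>> play_rows(moves=[-16,50,-1,0,-1,-32,100,-1,0,-1,-48,150,-1,0,-1,-64,200,-1,0,-1,-80,250,-1,0,-1,-90,285,-1,0,-1,-97,305,-1,0,-1,-97,305,-1,0,-1,-97,305,25,0,-1,-97,305,40,0,-1])

```text
time: 39.52
ee_pos: [0.505, -0.3307, 0.2186]
ee_rot: [-3.124, -0.32, 0.002]
ft_force: [-0.1, 0.6, -2.6]
gripper_width: 0.198
```

```bash
python3 go.py .505 -.332 .202 .203 .505 -.332 .19 .203; python3 - <<'E'
from h import *
s=cam("scene");t=cam("top")
a=np.hstack([cv2.resize(s["image"][90:240,110:240],None,fx=3,fy=3),cv2.resize(t["image"][150:300,420:550],None,fx=3,fy=3)])
cv2.imwrite("pics/p1.png",a[:,:,::-1])
E
```

```text
t 39.52 p [ 0.505  -0.3307  0.2186] yaw 0.204 q6 -0.826 w 0.198 tilt -1.0
[-0.2  1.3 16.6] 0.001
[-0.2  1.3 28.6] 0.001
```

View pics/p1.png

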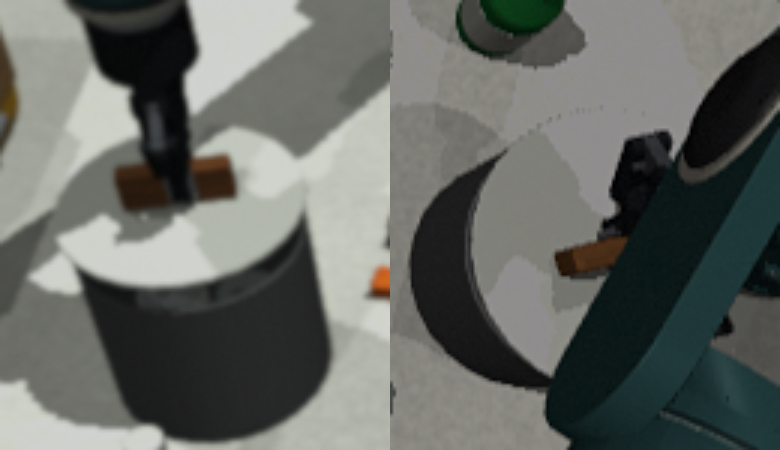

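The lid is level just above the rim. Its outline (58 to 307 px) matches where the original seating puts it, so I'll lower it slowly.

>>> play_rows(moves=[0,1,8,0,-1,0,1,14,0,-1,0,1,18,0,-1,0,1,21,0,-1,0,1,23,0,-1,0,1,25,0,-1,0,1,26,0,-1,0,1,26,0,-1])

```text
time: 40.62
ee_pos: [0.5052, -0.3329, 0.1941]
ee_rot: [3.125, 0.318, -0.0]
ft_force: [0.3, -0.5, -1.8]
gripper_width: 0.199
```

>>> play_rows(moves=[0,0,1,0,-1,0,0,2,0,-1,0,0,3,0,-1,0,0,3,0,-1,0,0,3,0,-1])

```text
time: 41.25
ee_pos: [0.5052, -0.3329, 0.1912]
ee_rot: [-3.125, -0.318, -0.0]
ft_force: [0.7, 1.1, -1.9]
gripper_width: 0.205
```

>>> play_rows(moves=[0,0,1,0,-1,0,0,1,0,-1,0,0,2,0,-1,0,0,2,0,-1])

```text
time: 41.75
ee_pos: [0.5053, -0.333, 0.1904]
ee_rot: [3.125, 0.318, 0.001]
ft_force: [-5.1, 2.9, 10.1]
gripper_width: 0.199
```

Contact came at the height expected for a seated lid. I'll ease off, release and retreat.

>>> play_rows(moves=[0,0,-1,0,-1,0,0,-1,0,-0.3,0,0,-1,0,1,0,0,-1,0,1,0,0,-1,0,1,0,0,-1,0,1,0,0,-20,0,1,0,0,-60,0,1,0,-60,-100,0,1,0,-120,-100,0,1])

```text
time: 43.0
ee_pos: [0.4822, -0.2205, 0.2927]
ee_rot: [3.123, 0.316, 0.006]
ft_force: [1.6, 0.6, -0.0]
gripper_width: 0.999
```

>>> play_rows(moves=[0,-60,0,0,1,0,-120,0,0,1,0,-180,0,0,1,0,-240,0,0,1,0,-240,0,0,1,0,-240,0,0,1,0,-240,0,0,1])

```text
time: 43.88
ee_pos: [0.434, 0.0132, 0.2891]
ee_rot: [3.125, 0.316, 0.0]
ft_force: [-0.3, -0.1, -0.5]
gripper_width: 1.005
```

```bash
python3 go.py; python3 - <<'E'
from meas import *
s=cam("scene");t=cam("top")
for c,b in((s,(140,140,200,172)),(t,(460,215,530,250))):
    k=blob(c,b,(0,80,30),(20,255,255));b=cv2.boxPoints(cv2.minAreaRect(k));print(b.round(1).tolist(),plane(c,b,.202).round(4).tolist())
a=np.hstack([cv2.resize(s["image"][110:260,100:230],None,fx=3,fy=3),cv2.resize(t["image"][150:300,420:550],None,fx=3,fy=3)])
cv2.imwrite("pics/f1.png",a[:,:,::-1]);save(s,"f2")
E
```

```text
t 43.88 p [0.434  0.0132 0.2891] yaw 0.201 q6 -0.23 w 1.005 tilt -1.0
[[149.6999969482422, 154.6999969482422], [187.10000610351562, 150.39999389648438], [188.6999969482422, 163.6999969482422], [151.3000030517578, 168.0]] [[0.5111, -0.3816, 0.202], [0.4933, -0.2957, 0.202], [0.5418, -0.283, 0.202], [0.5584, -0.3667, 0.202]]
[[471.20001220703125, 234.6999969482422], [517.7999877929688, 223.10000610351562], [519.7999877929688, 231.3000030517578], [473.20001220703125, 242.89999389648438]] [[0.5019, -0.2806, 0.202], [0.5228, -0.3775, 0.202], [0.5059, -0.3797, 0.202], [0.4851, -0.2832, 0.202]]
```

View pics/f1.png

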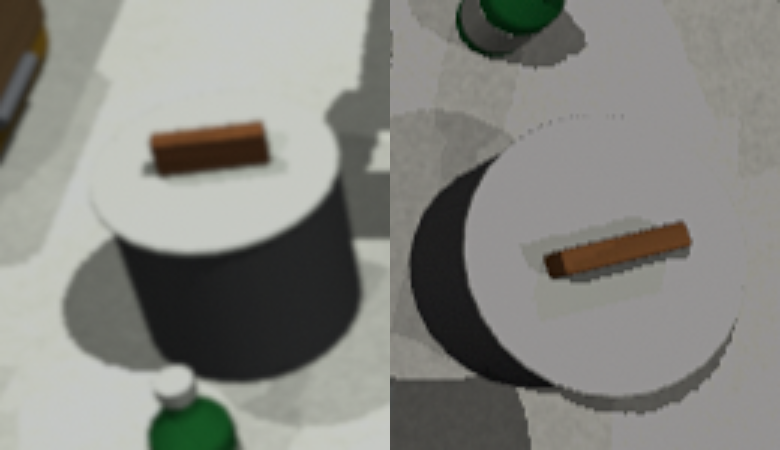

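View pics/f2.png

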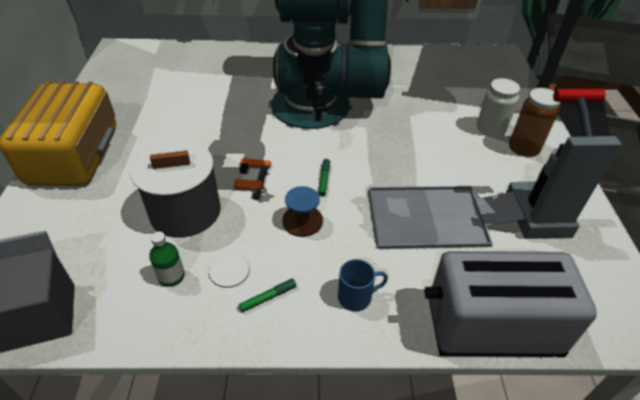

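The pictures show the lid flat on the caddy, with its handle at (170,159) and within about 2 mm of its first seating. The tray is empty, the bystanders are in place and the arm is clear.

```bash
python3 -c "
from cell import env; print(env.job_done())"
```

```text
the job is handed in; nothing more can be done
None
```

The job is done and handed in; the hand-in reported no verdict. I parked the lid level on the stand and moved all four cans present (red, green, blue, white) into the caddy, stacked two and two below the rim. Then I set the lid back on the caddy and let go. It took about 44 s of the 210 s allowed.

**Last checks:**
- **Lid:** it went down to the height where it was first gripped (tool at 0.190 m) and looked flat in both views. Its handle is within about 2–3 mm of where it started.
- **Other things:** the tray is empty, the bystanders look unmoved, the caddy's rim measured the same after the cans went in as before, and the arm is clear.

**Readings that disagreed or failed:**
- The scene camera's caddy fit was about 6 mm off the top camera's; I used the top camera's.
- The colour mask for the lid's disc failed against the pale counter, so I located the lid by its handle.
- The top camera's can masks became unreliable when the arm's shadow fell on the tray; I relied on the scene camera and the first measurements instead.

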